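Open the vise and hold up the drying board

TASK

Wind the vise's handwheel open, anticlockwise seen from above, until its paddle handle stands in line with the upright index pin, so that both jaws let go of the drying board. Then take the board by its wooden fin, lift it straight up at least ten centimetres off the vise and keep it level, with the two turned knobs still standing on it. Finish while holding it there, steady in the air, with the wheel still at the pin and the other things on the bench left where they are.

Things in the scene. Friction and masses are not known exactly. Their poses are not given: they have to be found in the camera images.
- vise: self-centring bench vise, bolted down: green base plate 200 (x) x 380 (y) x 20 mm. Origin: centre of its underside, on the bench. Its steel bed (150 x 90 mm, top 40 mm above the bench) is centred at its own y = +90 mm; the handwheel's upright axis stands at its own y = -90 mm. A steel jaw stands along each long side (+y and -y) of the bed
- lip_left (a point): middle of the inner top edge of the vise's +y jaw, 120 mm long in x, top 67 mm above the bench. The jaws' lips reach over the board's long edges. The wheel drives both jaws apart along y, 5.2 mm each per rad (they move only with it): the lips overlap the board by 12 mm at wheel value 0 and clear it by about 8 mm at 3.8
- lip_right (a point): the same point of the -y jaw
- handwheel (a joint): angle of the handwheel, rad; grows anticlockwise seen from above (opening). The paddle stands at the index pin, its wanted place, at 3.8; stops at 0 and 4.8. Starts between 0 and 1.2. Turns stiffly (about 2 N at the paddle) and stays where it is left
- wheel_axis (a point): point on the handwheel's upright axis at the height to grip the paddle (112 mm above the bench); does not turn. The wheel is a dark steel disc, 130 mm across, its top 86 mm above the bench, hub to 98 mm
- paddle (a point): grip point on the black flat paddle handle that stands upright on the disc, 53 mm out from the axis and fixed to it (it does not spin): 14 mm thick along the rim, 24 mm along the radius, from 86 to 137 mm above the bench; this point is 25 mm below its top. Its own x axis points outward from the wheel's axis, and y along the rim in the opening direction
- index_pin (a point): top of the upright steel index pin, 10 mm across, 86 mm above the bench, fixed to the vise 84 mm out from the wheel's axis, on the vise's own +x side
- drying_board: plywood board 180 (x) x 100 (y) x 15 mm thick, lying loose on the vise's bed, with a dark wooden upright fin glued on its middle: 80 mm long in x, 24 mm thick in y, its top 80 mm above the board's underside. Origin: centre of the underside, 40 mm above the bench at the start. About 0.2 to 0.5 kg, balanced under the fin
- knob_far: turned wooden drawer knob, 32 mm across, 35 mm tall, standing loose on the board about 68 mm from its middle towards the board's +x end. Origin: centre of its foot
- knob_near: a like knob, about 68 mm from the middle towards the board's -x end
- tape_roll: roll of masking tape lying flat, 100 mm across, 25 mm high; to be left alone
- screwdriver: screwdriver lying down; to be left alone
- offcut: hardwood offcut 140 x 45 x 28 mm lying flat; to be left alone
- tape_measure: tape measure, 70 x 35 x 60 mm high; to be left alone
- earmuffs: pair of ear defenders lying on their cups, 68 mm high; to be left alone
- glue_bottle: glue bottle, 60 mm across, 160 mm tall; to be left alone
- mallet: hammer lying down, handle towards the robot; to be left alone
Not all that is in view belongs to the job. What is shaped like the knob_far but purple or red is not meant. Of the things like the drying_board, leave any that is turquoise; of the rest the larger one is meant.

How it is judged:
On the way, in this order (a step that is already met when the one before it is completed fails the run):
1. the handwheel stands at the index pin, with the board still lying on the bed (value of joint handwheel between 3.5 and 4.1 rad and height (world z) of drying_board below 0.05 m), for 0.2 s.
2. the board is lifted clear of the vise, level (height (world z) of drying_board above 0.13 m and angle between drying_board's own z axis and vertical below 0.14 rad and contact force between drying_board and vise below 0.1 N), for 0.2 s.
At the end, for the whole second after the job is handed in: the fingers hold the board still (under 30 mm/s, 0.15 rad/s), within 0.14 rad of level, its underside over 90 mm above the vise's bed (130 mm above the bench), touching neither vise nor bystanders, both knobs standing on it; the handwheel within 0.3 rad of the pin (3.5 to 4.1) (all of step 2 and value of joint handwheel between 3.5 and 4.1 rad and angle between the z axis of each of knob_far, knob_near and the z axis of drying_board, either way round below 0.2 rad and z of knob_far in the frame of drying_board between 0.01 and 0.022 m and z of knob_near in the frame of drying_board between 0.01 and 0.022 m and linear speed of drying_board below 0.03 m/s and angular speed of drying_board below 0.15 rad/s and contact force between drying_board and the fingers above 2 N and contact force between drying_board and tape_roll below 0.1 N and contact force between drying_board and screwdriver below 0.1 N and contact force between drying_board and offcut below 0.1 N and contact force between drying_board and tape_measure below 0.1 N and contact force between drying_board and earmuffs below 0.1 N and contact force between drying_board and glue_bottle below 0.1 N and contact force between drying_board and mallet below 0.1 N); the arm keeps its last pose, push and grip.
It fails at once if a knob topples or falls off the board ((angle between knob_far's own z axis and vertical above 0.7 rad or z of knob_far in the frame of drying_board below 0 m) or (angle between knob_near's own z axis and vertical above 0.7 rad or z of knob_near in the frame of drying_board below 0 m)).
It fails at once if the board is tipped by more than 0.3 rad (angle between drying_board's own z axis and vertical above 0.3 rad).
It fails at once if another thing on the bench is moved by more than 40 mm (distance of any of tape_roll, screwdriver, offcut, tape_measure, earmuffs, glue_bottle, mallet from where it was at the start of the episode above 0.04 m).
It also fails if it takes over 70 s, if anything falls off the work surface, if the arm or the gripper's body presses on something with over 40 N, if the wrist force passes 120 N, or if a joint passes its speed limit or range.

ROBOT

A 6-joint arm with a two-finger parallel gripper is mounted at the origin on the work surface. World frame = base frame: x ahead of the robot, y to its left, z up, the work surface at z = 0. Lengths are in m, angles in rad, forces in N, time in s.
With the tool pointing down it reaches from about 0.3 to 0.775 m from the base axis. Payload 14.6 kg.
Tool frame: the origin (TCP) lies midway between the tips of the shut fingers; the grasp point (between the pads) lies 19 mm behind it (tcp_to_grasp is the distance from the TCP to the grasp point, in m); z points along the fingers, y is the line along which they close (so a half turn about z gives the same grasp; the last joint's range is limited). The gripper opens to 85 mm and grips with 20 to 120 N. Pads are 22 mm wide; open, the fingers measure 114 mm over their backs; the gripper's body (76 mm by 85 mm) begins 54 mm behind the grasp point. The pads swing forward as they close: fully open they stand 13 mm farther back than shut.
Start: joints at [1.158, 0.3, 1.521, -0, 1.321, -0.067], TCP at [0.186, 0.517, 0.231] pointing down, gripper open.
Joint ranges: [-3.03, 3.03], [-0.79, 2.21], [0.23, 2.52], [-1.04, 4.18], [0, 3.07], [-2.55, 2.55]. Speed limits (rad/s): [2.22, 2.22, 2.57, 3.14, 3.14, 3.14].

INTERFACE

Orientations are given as a rotation vector (axis times angle).
In Python, from cell import sense, grab_frame, close_job, look_for, tcp_to_grasp gives the robot as it stands.
- The arm moves only by the tool jog_arm, never from a script. Its arguments are lists of equal length, an entry for each row: "dr": the turn, a rotation vector about the tool's x, y, z as a fraction of full scale, a list of three; "slide": the shift along the tool's x, y, z as a fraction of full scale, a list of three; "gripper": the opening, from -1 (shut) to 1 (fully open). A call has 1 to 20 rows; each row shifts and turns the commanded pose from where the row before left it, along the tool's axes as they then stand; what a row does not reach is not made up. Full scale, the value 1, is 0.03 m for a shift and 360 degrees for a turn. A row lasts 1/12 s, in which the tool goes at most 41.7 mm and 7.16 degrees, less where a joint would pass 70% of its speed; a pose out of reach is approached as far as the arm can. A call with a number of a shift or a turn outside -1 to 1 is refused whole. A call with a gripper value outside its range is refused whole. The fingers move at their own pace and stop on an object; "grip_force" is the grip in N (left out, the last holds). Time passes only in rows, so rows that do not move let the fingers close. It gives the time, the measured TCP pose, the force, the opening and the grip force at its end, in the units of the state.
- sense(): the state, without advancing time (a new reading comes with each control period).
- grab_frame(name): name is "scene" or "top" or "wrist"; returns a dict with "image" (400x640x3 uint8, red, green, blue), "K" (3x3 intrinsics, pixels), "xyz" and "orientation" of the camera in the world; the wrist camera has in their place "T_tool_cam" (4x4, takes a point from camera to tool coordinates, whose origin is the TCP and whose axes are the flange's). Camera axes: x right, y down, z forward; pixel columns grow to the right and rows downward; lengths in m; the calibration is good to about 2 mm. A picture is of the moment at which its call begins: read the wrist's pose just before it. There is no depth.
- close_job(): hands the job in; it is judged then, once.
Trained networks look in a picture, given as the dict that the camera call returned (one of the last four; its "shot" number tells which), for a name from the list of things; names that differ only in an ending like _2 or _b are one class to them, and where a whole thing is asked for, a point or a joint stands for the part that bears it (a point fixed in the world has none). Each returns a list of dicts, best first, with "score" (0 to 1); they miss things now and then, are a little off and sometimes report something else, mostly with a low value. They report only what shows in the picture. A call takes as long as a camera call. They do not tell look-alikes from the thing itself.
- look_for(thing, picture): "location" ([x, y, z] in m, in world coordinates, good to about 4 mm: the middle of the surface that is visible of it).
The state is a dict: "t": time; "qpos": joint angles; "dq": joint speeds; "tau": joint torques, N m; "tool_pos": TCP position; "ee_rot": TCP orientation; "force": force on the tool from outside, world axes, zero at the start; "moment": the same for the moment, N m; "grip_width": finger opening in m; "gripper_force": force on a finger pad.
Only numpy, scipy, OpenCV 4.12 (cv2) and the standard library are available. Lean on these libraries where they do the work, as an engineer would, in place of code of your own. Each camera call takes 0.05 s, during which the arm holds its last target. There are 200 camera calls.

## Working session

There is one attempt and no reset: what is moved stays moved. The work goes in short steps, Python scripts to look and compute and a tool call to move; the robot and the scene stay as the last step left them, time stands still between calls to the robot, and variables do not carry over. Pictures are saved under pics/ and viewed, at most 10 in all, crops included, and the job is handed in when it is done.

Besides the shell and the picture viewer there is one more tool, called after "Emit:" by a JSON object that holds its "api" and its "payload". jog_arm: Moves the arm, as the interface text tells. Its arguments: {"type":"object","properties":{"dr":{"type":"array"},"slide":{"type":"array"},"gripper":{"type":"array"},"grip_force":{"type":"number"}},"required":["dr","slide","gripper"]}

```bash
ls; mkdir -p pics; cat > h.py <<'E'
import numpy as np, cv2
from scipy.spatial.transform import Rotation as R
from cell import sense, grab_frame, close_job, look_for, tcp_to_grasp
def save(f,n): cv2.imwrite(f'pics/{n}.png', f['image'][:,:,::-1])
E
python3 - <<'E'
from h import *
s=sense(); print(s, tcp_to_grasp)
for n in('top','scene'):
    f=grab_frame(n); save(f,n+'0'); print(n,f['K'],f['xyz'],f['orientation'])
    for t in ['vise','lip_left','lip_right','handwheel','paddle','drying_board','knob_far','index_pin']:
        try: print(t,[(np.round(d['location'],3).tolist(),round(d['score'],2)) for d in look_for(t,f)])
        except Exception as e: print(t,e)
E
```

```text
pics
{'t': 0.0, 'qpos': array([ 1.15838985e+00,  3.00479068e-01,  1.52158472e+00,  1.15778460e-05,
        1.32068122e+00, -6.65937821e-02]), 'dq': array([ 1.00770129e-03, -1.49606187e-04, -9.97299673e-05, -1.35659410e-05,
        4.29677940e-04, -3.32607331e-04]), 'tau': array([-1.08515371e-03, -5.43501270e+01, -3.61796594e+01, -1.48228064e-04,
        4.03142913e-03,  8.03151210e-06]), 'tool_pos': array([0.18633336, 0.51723019, 0.2307154 ]), 'ee_rot': array([-5.40454159e-01, -3.09446679e+00,  1.75411184e-03]), 'force': array([ 0.00328318, -0.06177582,  0.71355491]), 'moment': array([ 0.04098713, -0.01888582, -0.03531995]), 'gripper_force': 0.0, 'grip_width': 0.08517733123354519} 0.0187
top [[389.51395066   0.         320.59870598]
 [  0.         389.51395066 203.76873059]
 [  0.           0.           1.        ]] [ 0.34139649 -0.01106475  1.28929153] [-2.14593229  2.17610864 -0.10319664]
vise [([0.551, -0.065, 0.027], 0.93), ([0.507, 0.07, 0.092], 0.49), ([0.395, 0.057, 0.021], 0.36)]
lip_left [([0.582, 0.124, 0.067], 0.82)]
lip_right [([0.568, 0.003, 0.07], 0.64)]
handwheel [([0.
[... 400 characters left out ...]
  0.         476.88025601 193.15606825]
 [  0.           0.           1.        ]] [ 1.36967396 -0.11949968  0.87304499] [-1.80354542 -1.55566981  0.73865455]
vise [([0.597, -0.07, 0.02], 0.6)]
lip_left [([0.599, 0.124, 0.067], 0.66)]
lip_right [([0.587, 0.0, 0.066], 0.77)]
handwheel [([0.561, -0.11, 0.086], 0.94)]
paddle [([0.565, -0.107, 0.089], 0.89)]
drying_board [([0.404, 0.32, 0.011], 0.97), ([0.6, 0.058, 0.053], 0.82), ([0.207, 0.276, 0.014], 0.81)]
knob_far [([0.759, 0.263, 0.029], 0.65), ([0.401, -0.113, 0.055], 0.61), ([0.413, 0.206, 0.029], 0.49), ([0.646, 0.058, 0.083], 0.47), ([0.595, 0.303, 0.061], 0.47)]
index_pin [([0.599, -0.068, 0.017], 0.68), ([0.602, 0.056, 0.055], 0.59)]
```

View pics/top0.png

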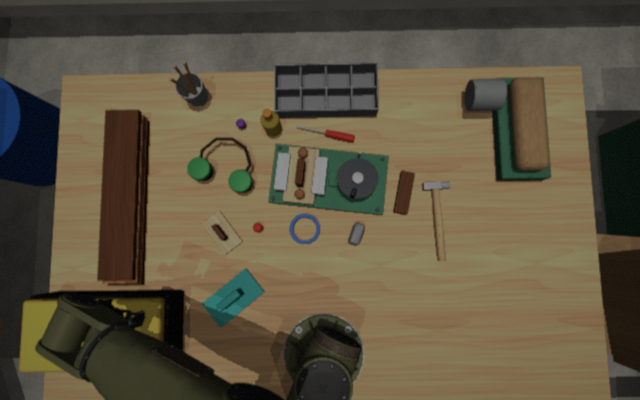

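View pics/scene0.png

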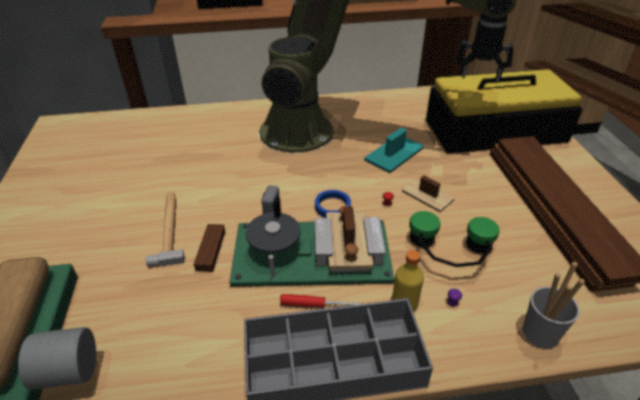

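```bash
cat >> h.py <<'E'
def campose(f,s=None):
    if 'T_tool_cam' in f:
        T=np.eye(4);T[:3,:3]=R.from_rotvec(s['ee_rot']).as_matrix();T[:3,3]=s['tool_pos'];T=T@f['T_tool_cam'];return T[:3,3],T[:3,:3]
    return np.array(f['xyz']),R.from_rotvec(f['orientation']).as_matrix()
def unproj(f,uv,z,s=None):
    c,M=campose(f,s); uv=np.atleast_2d(uv).astype(float)
    d=(M@np.linalg.inv(f['K'])@np.c_[uv,np.ones(len(uv))].T).T
    return c+d*((z-c[2])/d[:,2])[:,None]
def proj(f,P,s=None):
    c,M=campose(f,s); q=(f['K']@M.T@(np.atleast_2d(P)-c).T).T; return q[:,:2]/q[:,2:]
E
python3 - <<'E'
from h import *
f=grab_frame('top'); im=f['image']
hsv=cv2.cvtColor(im,cv2.COLOR_RGB2HSV)
m=cv2.inRange(hsv,(50,60,30),(90,255,200)); m[:140]=0;m[220:]=0;m[:,:262]=0;m[:,395:]=0
p=np.argwhere(m)[:,::-1]
w=unproj(f,p,0.02)[:,:2]
r=cv2.minAreaRect(w.astype(np.float32)*1000); print(r)
rt=cv2.minAreaRect(cv2.convexHull((w*1000).astype(np.float32))); print(cv2.boxPoints(rt))
c=cv2.resize(im[130:225,255:400],None,fx=5,fy=5,interpolation=cv2.INTER_CUBIC)
cv2.imwrite('pics/topcrop.png',np.clip(c[:,:,::-1].astype(float)*1.6,0,255))
E
```

```text
((560.4368286132812, -24.07147216796875), (374.5255432128906, 196.06674194335938), 82.8193588256836)
[[ 439.76486 -197.61154]
 [ 634.2939  -222.1195 ]
 [ 681.10876  149.46863]
 [ 486.57977  173.9766 ]][ WARN:0@1.841] global loadsave.cpp:1063 imwrite_ Unsupported depth image for selected encoder is fallbacked to CV_8U.
```

View pics/topcrop.png

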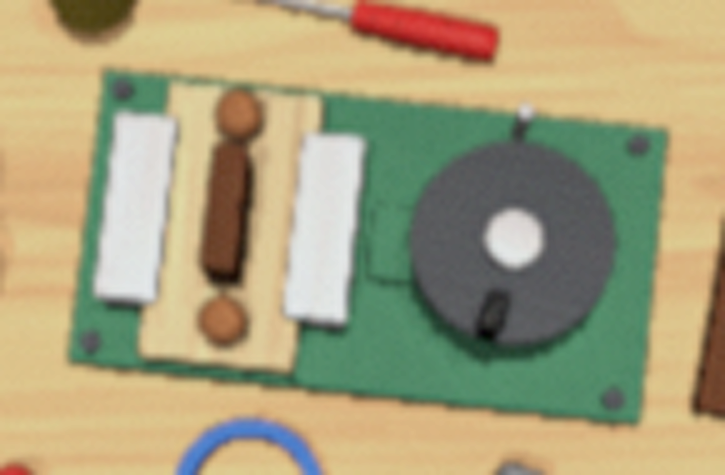

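```bash
python3 - <<'E'
from h import *
f=grab_frame('top')
px=lambda u,v:(255+(u+.5)/5-.5,130+(v+.5)/5-.5)
ax=unproj(f,px(515,238),0.098)[0]; pin=unproj(f,px(527,113),0.086)[0]; pad=unproj(f,px(496,302),0.137)[0]
print(ax,pin,pad)
fin=[unproj(f,px(*p),0.12)[0] for p in((229,210),)]; print('fin',fin)
C=np.array([.5604,-.0241]);vy=np.array([.125,.992]);A=C-.09*vy
print('axis',A,'board',C+.09*vy)
for o in (A,ax[:2]):
    for q in(pin,pad):
        d=q[:2]-o; print(np.hypot(*d),np.degrees(np.arctan2(d[1],d[0])))
for t in ['paddle','glue_bottle','earmuffs','tape_roll','offcut','screwdriver','tape_measure']: print(t,[(np.round(d['location'],3).tolist(),round(d['score'],2)) for d in look_for(t,f)])
E
```

```text
[ 0.55030069 -0.11389771  0.098     ] [ 0.63200028 -0.12434708  0.086     ] [ 0.50495406 -0.09830077  0.137     ]
fin [array([0.56642607, 0.06174527, 0.12      ])]
axis [ 0.54915 -0.11338] board [0.57165 0.06518]
0.08357299677156356 -7.540535045083409
0.04669758248088243 161.16084730529727
0.08236511701007232 -7.2885572838680055
0.04795394855864477 161.01938123274502
paddle [([0.557, -0.113, 0.084], 0.66)]
glue_bottle [([0.732, 0.158, 0.104], 0.61)]
earmuffs [([0.583, 0.303, 0.071], 0.88), ([0.552, -0.117, 0.086], 0.4)]
tape_roll [([0.395, 0.059, 0.021], 0.75)]
offcut [([0.516, -0.27, 0.023], 0.83)]
screwdriver [([0.709, -0.05, 0.023], 0.71)]
tape_measure [([0.377, -0.109, 0.058], 0.53)]
```

Emit:
{"api": "jog_arm", "payload": {"dr": [[0,0,0],[0,0,0],[0,0,0],[0,0,0],[0,0,0],[0,0,0],[0,0,0],[0,0,0],[0,0,0],[0,0,0],[0,0,0],[0,0,0],[0,0,0],[0,0,0],[0,0,0],[0,0,0],[0,0,0],[0,0,0],[0,0,0],[0,0,0]], "slide": [[-0.84,-0.785,0],[-0.84,-0.785,0],[-0.84,-0.785,0],[-0.84,-0.785,0],[-0.84,-0.785,0],[-0.84,-0.785,0],[-0.84,-0.785,0],[-0.84,-0.785,0],[-0.84,-0.785,0],[-0.84,-0.785,0],[-0.84,-0.785,0],[-0.84,-0.785,0],[-0.84,-0.785,0],[-0.84,-0.785,0],[-0.84,-0.785,0],[-0.84,-0.785,0],[-0.84,-0.785,0],[-0.84,-0.785,0],[-0.84,-0.785,0],[-0.84,-0.785,0]], "gripper": [1,1,1,1,1,1,1,1,1,1,1,1,1,1,1,1,1,1,1,1]}}

```text
t: 3.02
tool_pos: [0.5014, -0.0983, 0.2314]
ee_rot: [0.541, 3.094, 0.0]
force: [0.3, 1.0, 0.3]
grip_width: 0.0858
gripper_force: 0.0
```

Emit:
{"api": "jog_arm", "payload": {"dr": [[0,0,0.0195],[0,0,0.0195],[0,0,0.0195],[0,0,0.0195],[0,0,0.0195],[0,0,0.0195],[0,0,0.0195],[0,0,0.0195],[0,0,0.0195],[0,0,0.0195],[0,0,0.0195],[0,0,0.0195],[0,0,0.0195],[0,0,0.0195],[0,0,0.0195],[0,0,0.0195],[0,0,0.0195],[0,0,0.0195],[0,0,0.0195],[0,0,0.0195]], "slide": [[0,0,0],[0,0,0],[0,0,0],[0,0,0],[0,0,0],[0,0,0],[0,0,0],[0,0,0],[0,0,0],[0,0,0],[0,0,0],[0,0,0],[0,0,0],[0,0,0],[0,0,0],[0,0,0],[0,0,0],[0,0,0],[0,0,0],[0,0,0]], "gripper": [1,1,1,1,1,1,1,1,1,1,1,1,1,1,1,1,1,1,1,1]}}

```text
t: 4.68
tool_pos: [0.5009, -0.0965, 0.2313]
ee_rot: [3.096, 0.53, 0.0]
force: [1.2, 0.0, -0.2]
grip_width: 0.0853
gripper_force: 0.0
```

Emit:
{"api": "jog_arm", "payload": {"dr": [[0,0,0.0195],[0,0,0.0195],[0,0,0.0195],[0,0,0.0195],[0,0,0.0195],[0,0,0.0098],[0,0,0]], "slide": [[0,0,0],[0,0,0],[0,0,0],[0,0,0],[0,0,0],[0,0,0],[0,0,0]], "gripper": [1,1,1,1,1,1,1]}}

```text
t: 5.27
tool_pos: [0.5009, -0.0965, 0.2313]
ee_rot: [3.098, -0.519, 0.0]
force: [0.0, -0.3, 0.3]
grip_width: 0.0851
gripper_force: 0.0
```

```bash
cat >> h.py <<'E'
def st():
    s=sense(); M=R.from_rotvec(s['ee_rot']).as_matrix()
    print('t',round(s['t'],2),'pos',np.round(s['tool_pos'],4),'yaw_y',np.round(np.degrees(np.arctan2(M[1,1],M[0,1])),1),'zax',np.round(M[:,2],3),'q',np.round(s['qpos'],2),'F',np.round(s['force'],1),'w',round(s['grip_width'],4),'gf',round(s['gripper_force'],1)); return s,M
def need(tgt,s,M): print('slide needed',np.round(M.T@(np.array(tgt)-s['tool_pos'])/.03,3))
E
python3 - <<'E'
from h import *
s,M=st(); f=grab_frame('wrist'); save(f,'w1')
for t in ['paddle','handwheel','index_pin','drying_board']: print(t,[(np.round(d['location'],3).tolist(),round(d['score'],2)) for d in look_for(t,f)])
# overlay expected axes
A=np.array([.5497,-.1137]); a=np.radians(161)
need([*(A+.053*np.array([np.cos(a),np.sin(a)])),.093],s,M)
im=f['image'][:,:,::-1].copy()
for P in ([*A,.098],[*(A+.053*np.array([np.cos(a),np.sin(a)])),.137],[*(A+.084*np.array([np.cos(-.127),np.sin(-.127)])),.086]):
    cv2.drawMarker(im,tuple(int(v) for v in proj(f,P,s)[0]),(0,0,255))
cv2.imwrite('pics/w1o.png',im)
E
```

```text
t 5.27 pos [ 0.5009 -0.0965  0.2313] yaw_y -109.0 zax [ 0. -0. -1.] q [-0.26  0.21  1.63 -0.    1.3   1.64] F [ 0.  -0.3  0.3] w 0.0851 gf 0.0
paddle [([0.555, -0.114, 0.084], 0.68)]
handwheel [([0.562, -0.116, 0.085], 0.71), ([0.57, -0.083, 0.066], 0.17)]
index_pin [([0.574, -0.083, 0.067], 0.94)]
drying_board [([0.241, 0.27, 0.016], 0.83), ([0.582, 0.055, 0.054], 0.78), ([0.409, 0.329, 0.009], 0.59), ([0.397, -0.112, 0.059], 0.52)]
slide needed [-0.043  0.012  4.61 ]
```

View pics/w1o.png

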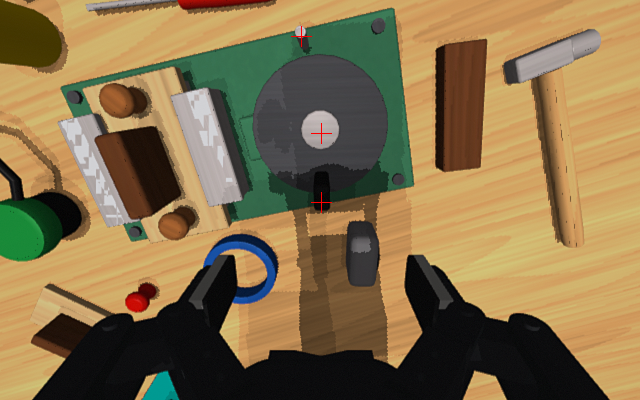

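Emit:
{"api": "jog_arm", "payload": {"dr": [[0,0,0],[0,0,0],[0,0,0],[0,0,0],[0,0,0],[0,0,0],[0,0,0],[0,0,0],[0,0,0],[0,0,0],[0,0,0],[0,0,0],[0,0,0],[0,0,0],[0,0,0],[0,0,0],[0,0,0]], "slide": [[0,0,0.9],[0,0,0.9],[0,0,0.9],[0,0,0.9],[0,0,0.5],[0,0,0.4],[0,0,0],[0,0,0],[0,0,0],[0,0,0],[0,0,0],[0,0,0],[0,0,0],[0,0,0],[0,0,0],[0,0,0],[0,0,0]], "gripper": [1,1,1,1,1,1,1,-1,-1,-1,-1,-1,-1,-1,-1,-1,-1], "grip_force": 40}}

```text
t: 6.93
tool_pos: [0.5011, -0.0964, 0.0968]
ee_rot: [-3.099, 0.514, -0.001]
force: [-2.0, 2.6, 6.1]
grip_width: 0.0136
gripper_force: 39.6
```

```bash
python3 - <<'E'
from h import *
st()
E
```

```text
t 6.93 pos [ 0.5011 -0.0964  0.0968] yaw_y -108.8 zax [ 0.001  0.    -1.   ] q [-0.26  0.37  1.77  0.    1.    1.64] F [-2.   2.6  6.1] w 0.0136 gf 39.6
```

Emit:
{"api": "jog_arm", "payload": {"dr": [[0,0,-0.0139],[0,0,-0.0139],[0,0,-0.0139],[0,0,-0.0139],[0,0,-0.0139],[0,0,-0.0139],[0,0,-0.0139],[0,0,-0.0139]], "slide": [[0.0067,0.154,0],[0.0067,0.154,0],[0.0067,0.154,0],[0.0067,0.154,0],[0.0067,0.154,0],[0.0067,0.154,0],[0.0067,0.154,0],[0.0067,0.154,0]], "gripper": [-1,-1,-1,-1,-1,-1,-1,-1]}}

```text
t: 7.6
tool_pos: [0.502, -0.1335, 0.0968]
ee_rot: [3.086, 0.583, 0.002]
force: [2.3, -2.9, 2.0]
grip_width: 0.0137
gripper_force: 39.1
```

```bash
python3 - <<'E'
from h import *
st()
E
```

```text
t 7.6 pos [ 0.502  -0.1335  0.0968] yaw_y -68.6 zax [ 0.001 -0.001 -1.   ] q [-0.33  0.39  1.74 -0.    1.01  0.87] F [ 2.3 -2.9  2. ] w 0.0137 gf 39.1
```

Emit:
{"api": "jog_arm", "payload": {"dr": [[0,0,-0.0139],[0,0,-0.0139],[0,0,-0.0139],[0,0,-0.0139],[0,0,-0.0139],[0,0,-0.0139],[0,0,-0.0139],[0,0,-0.0139],[0,0,-0.0139],[0,0,-0.0139],[0,0,-0.0139],[0,0,-0.0139]], "slide": [[0.0067,0.154,0],[0.0067,0.154,0],[0.0067,0.154,0],[0.0067,0.154,0],[0.0067,0.154,0],[0.0067,0.154,0],[0.0067,0.154,0],[0.0067,0.154,0],[0.0067,0.154,0],[0.0067,0.154,0],[0.0067,0.154,0],[0.0067,0.154,0]], "gripper": [-1,-1,-1,-1,-1,-1,-1,-1,-1,-1,-1,-1]}}

```text
t: 8.6
tool_pos: [0.5442, -0.1675, 0.0968]
ee_rot: [2.379, 2.046, 0.002]
force: [10.2, -10.6, -2.5]
grip_width: 0.0134
gripper_force: 39.4
```

Emit:
{"api": "jog_arm", "payload": {"dr": [[0,0,-0.0139],[0,0,-0.0139],[0,0,-0.0139],[0,0,-0.0139],[0,0,-0.0139],[0,0,-0.0139],[0,0,-0.0139],[0,0,-0.0139],[0,0,-0.0139],[0,0,-0.0139],[0,0,-0.0139],[0,0,-0.0139]], "slide": [[0.0067,0.154,0],[0.0067,0.154,0],[0.0067,0.154,0],[0.0067,0.154,0],[0.0067,0.154,0],[0.0067,0.154,0],[0.0067,0.154,0],[0.0067,0.154,0],[0.0067,0.154,0],[0.0067,0.154,0],[0.0067,0.154,0],[0.0067,0.154,0]], "gripper": [-1,-1,-1,-1,-1,-1,-1,-1,-1,-1,-1,-1]}}

```text
t: 9.6
tool_pos: [0.5952, -0.148, 0.0969]
ee_rot: [1.035, 2.958, 0.0]
force: [25.2, -8.1, -8.2]
grip_width: 0.0133
gripper_force: 39.1
```

```bash
python3 - <<'E'
from h import *
s,M=st()
p=s['tool_pos'][:2]-np.array([.551,-.114]); print(np.hypot(*p),np.degrees(np.arctan2(p[1],p[0])))
E
```

```text
t 9.6 pos [ 0.5952 -0.148   0.0969] yaw_y 51.4 zax [ 0.008 -0.002 -1.   ] q [-0.3   0.57  1.47 -0.    1.1  -1.2 ] F [25.2 -8.1 -8.2] w 0.0133 gf 39.1
0.05577243973274205 -37.61106265781853
```

Emit:
{"api": "jog_arm", "payload": {"dr": [[0,0,0],[0,0,-0.0139],[0,0,-0.0139],[0,0,-0.0139],[0,0,-0.0139],[0,0,-0.0139],[0,0,-0.0139],[0,0,-0.003],[0,0,0],[0,0,0]], "slide": [[-0.066,0.024,0],[0.0067,0.154,0],[0.0067,0.154,0],[0.0067,0.154,0],[0.0067,0.154,0],[0.0067,0.154,0],[0.0067,0.154,0],[0,0.033,0],[0,0,0],[0,0,0]], "gripper": [-1,-1,-1,-1,-1,-1,-1,-1,-1,-1]}}

```text
t: 10.43
tool_pos: [0.6069, -0.121, 0.0968]
ee_rot: [0.208, 3.131, 0.0]
force: [11.0, 2.1, 0.0]
grip_width: 0.0135
gripper_force: 40.5
```

```bash
python3 - <<'E'
from h import *
s,M=st()
f=grab_frame('top');im=f['image']
c=cv2.resize(im[130:225,255:400],None,fx=5,fy=5,interpolation=cv2.INTER_CUBIC)
cv2.imwrite('pics/topcrop2.png',np.clip(c[:,:,::-1].astype(float)*1.5,0,255).astype(np.uint8))
E
```

```text
t 10.43 pos [ 0.6069 -0.121   0.0968] yaw_y 82.4 zax [ 0.004 -0.    -1.   ] q [-0.26  0.58  1.45  0.    1.11 -1.69] F [11.   2.1  0. ] w 0.0135 gf 40.5
```

Emit:
{"api": "jog_arm", "payload": {"dr": [[0,0,0],[0,0,0],[0,0,0],[0,0,0],[0,0,0],[0,0,0],[0,0,0],[0,0,0],[0,0,0],[0,0,0],[0,0,0],[0,0,0],[0,0,0],[0,0,0],[0,0,0]], "slide": [[0,0,0],[0,0,0],[0,0,0],[0,0,0],[0,0,0],[0,0,0],[0,0,0],[0,0,-0.5],[0,0,-1],[0,0,-1],[0,0,-1],[0,0,-1],[0.9,0,-0.5],[0.9,0,0],[0.9,0,0]], "gripper": [1,1,1,1,1,1,1,1,1,1,1,1,1,1,1]}}

```text
t: 11.73
tool_pos: [0.5244, -0.1105, 0.247]
ee_rot: [0.208, 3.133, -0.001]
force: [0.1, -0.2, 0.3]
grip_width: 0.0853
gripper_force: 0.0
```

```bash
python3 - <<'E'
from h import *
s,M=st()
f=grab_frame('wrist')
save(f,'w2')
for t in ['drying_board','knob_far','lip_left','lip_right']: print(t,[(np.round(d['location'],3).tolist(),round(d['score'],2)) for d in look_for(t,f)])
im=f['image'][:,:,::-1].copy()
A=np.array([.552,-.114]);C=np.array([.5735,.0652]);vx=np.array([.992,-.125]);vy=np.array([.125,.992])
pts=[[*(A+.084*vx),.086],[*(A+.053*vx),.137]]+[[*(C+i*.04*vx+j*.012*vy),.12] for i in(-1,1) for j in(-1,1)]
for P in pts: cv2.drawMarker(im,tuple(int(v) for v in proj(f,P,s)[0]),(0,0,255))
cv2.imwrite('pics/w2o.png',im)
E
```

```text
t 11.73 pos [ 0.5244 -0.1105  0.247 ] yaw_y 82.4 zax [ 0.002 -0.    -1.   ] q [-0.28  0.26  1.54 -0.    1.34 -1.71] F [ 0.1 -0.2  0.3] w 0.0853 gf 0.0
drying_board [([0.553, 0.053, 0.055], 0.8)]
knob_far [([0.637, 0.054, 0.088], 0.95), ([0.409, 0.202, 0.029], 0.78), ([0.534, -0.071, 0.069], 0.58), ([0.748, 0.26, 0.031], 0.57)]
lip_left [([0.575, 0.137, 0.066], 0.82)]
lip_right [([0.558, -0.019, 0.067], 0.82)]
```

View pics/w2o.png

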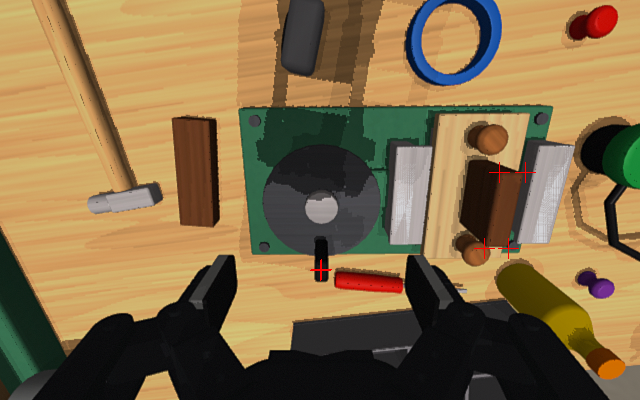

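Emit:
{"api": "jog_arm", "payload": {"dr": [[0,0,-0.0012],[0,0,0],[0,0,0],[0,0,0],[0,0,0],[0,0,0],[0,0,0],[0,0,0],[0,0,0],[0,0,0]], "slide": [[-0.1,0.8,0],[-0.1,0.8,0],[-0.1,0.8,0],[-0.1,0.8,0],[-0.1,0.8,0],[-0.1,0.8,0],[-0.1,0.8,0],[-0.1,0.4,0],[0,0,0],[0,0,0]], "gripper": [1,1,1,1,1,1,1,1,1,1]}}

```text
t: 12.82
tool_pos: [0.5721, 0.0649, 0.2458]
ee_rot: [-0.195, -3.135, 0.0]
force: [-0.5, 0.3, 0.2]
grip_width: 0.0856
gripper_force: 0.0
```

```bash
python3 - <<'E'
from h import *
s,M=st()
f=grab_frame('wrist')
for t in ['drying_board','knob_far','lip_left','lip_right']: print(t,[(np.round(d['location'],3).tolist(),round(d['score'],2)) for d in look_for(t,f)])
im=f['image'][:,:,::-1].copy()
C=np.array([.5735,.0652]);vx=np.array([.992,-.125]);vy=np.array([.125,.992])
for i in(-1,1):
  for j in(-1,1):
    cv2.drawMarker(im,tuple(int(v) for v in proj(f,[*(C+i*.04*vx+j*.012*vy),.12],s)[0]),(0,0,255))
need([*C,.076],s,M)
cv2.imwrite('pics/w3o.png',im)
E
```

```text
t 12.82 pos [0.5721 0.0649 0.2458] yaw_y 82.9 zax [-0.001 -0.    -1.   ] q [ 0.05  0.35  1.42 -0.    1.37 -1.4 ] F [-0.5  0.3  0.2] w 0.0856 gf 0.0
drying_board [([0.558, 0.068, 0.055], 0.79), ([0.43, 0.343, 0.01], 0.58)]
knob_far [([0.639, 0.059, 0.089], 0.97), ([0.417, 0.206, 0.028], 0.84), ([0.752, 0.262, 0.031], 0.76)]
lip_left [([0.578, 0.141, 0.069], 0.56)]
lip_right []
slide needed [-0.048  0.018  5.659]
```

View pics/w3o.png

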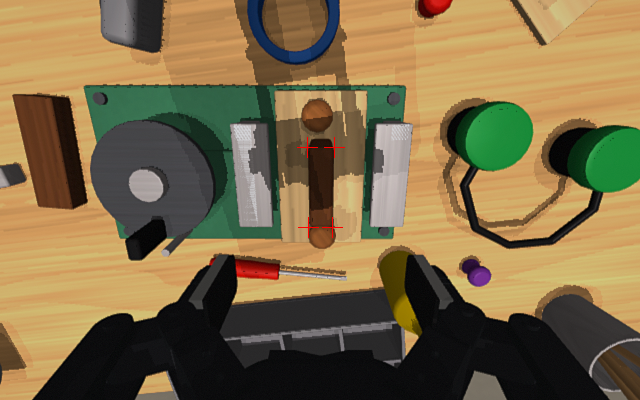

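```bash
python3 - <<'E'
from h import *
s,M=st()
f=grab_frame('wrist')
print(np.round(unproj(f,[(276,92),(369,92),(282,242),(362,240)],.055,s),4))
print(np.round(unproj(f,[(309,139),(333,139)],.12,s),4), np.round(unproj(f,[(85,88),(404,87),(119,239),(389,238)],.02,s),4))
im=f['image'][120:260,270:380,::-1]
cv2.imwrite('pics/w3c.png',cv2.resize(cv2.convertScaleAbs(im,alpha=1.8),None,fx=4,fy=4,interpolation=cv2.INTER_CUBIC))
E
```

```text
t 13.07 pos [0.5718 0.064  0.2464] yaw_y 82.8 zax [ 0. -0. -1.] q [ 0.05  0.35  1.43 -0.    1.37 -1.4 ] F [ 0.2  0.4 -0.2] w 0.085 gf 0.0
[[0.4794 0.0281 0.055 ]
 [0.4919 0.1266 0.055 ]
 [0.6559 0.0046 0.055 ]
 [0.6658 0.1049 0.055 ]]
[[0.5248 0.0598 0.12  ]
 [0.5276 0.0813 0.12  ]] [[ 0.4456 -0.1984  0.02  ]
 [ 0.4917  0.1731  0.02  ]
 [ 0.6401 -0.2262  0.02  ]
 [ 0.6858  0.1454  0.02  ]]
```

View pics/w3c.png

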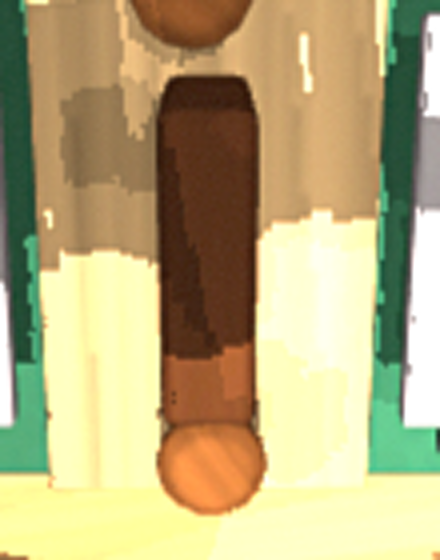

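Emit:
{"api": "jog_arm", "payload": {"dr": [[0,0,0],[0,0,0],[0,0,0],[0,0,0],[0,0,0],[0,0,0],[0,0,0],[0,0,0],[0,0,0],[0,0,0]], "slide": [[-0.05,0.04,0.8],[0,0,0.8],[0,0,0.8],[0,0,0.8],[0,0,0.8],[0,0,0.7],[0,0,0.5],[0,0,0.4],[0,0,0],[0,0,0]], "gripper": [1,1,1,1,1,1,1,1,1,1]}}

```text
t: 13.95
tool_pos: [0.5735, 0.0657, 0.0785]
ee_rot: [-0.197, -3.135, 0.0]
force: [-0.8, 0.4, 1.0]
grip_width: 0.0852
gripper_force: 0.0
```

Emit:
{"api": "jog_arm", "payload": {"dr": [[0,0,0],[0,0,0],[0,0,0],[0,0,0],[0,0,0],[0,0,0],[0,0,0],[0,0,0],[0,0,0],[0,0,0]], "slide": [[0,0,0],[0,0,0],[0,0,0],[0,0,0],[0,0,0],[0,0,0],[0,0,0],[0,0,0],[0,0,0],[0,0,0]], "gripper": [-1,-1,-1,-1,-1,-1,-1,-1,-1,-1], "grip_force": 60}}

```text
t: 14.78
tool_pos: [0.5736, 0.0659, 0.0788]
ee_rot: [0.196, 3.135, 0.0]
force: [-2.0, -0.7, 5.9]
grip_width: 0.0231
gripper_force: 59.1
```

```bash
python3 - <<'E'
from h import *
s,M=st()
f=grab_frame('scene')
im=f['image'][150:350,200:440,::-1]
cv2.imwrite('pics/s4.png',cv2.resize(cv2.convertScaleAbs(im,alpha=1.6),None,fx=3,fy=3,interpolation=cv2.INTER_CUBIC))
E
```

```text
t 14.78 pos [0.5736 0.0659 0.0788] yaw_y 82.8 zax [ 0.001 -0.    -1.   ] q [ 0.05  0.53  1.58 -0.    1.03 -1.39] F [-2.  -0.7  5.9] w 0.0231 gf 59.1
```

View pics/s4.png

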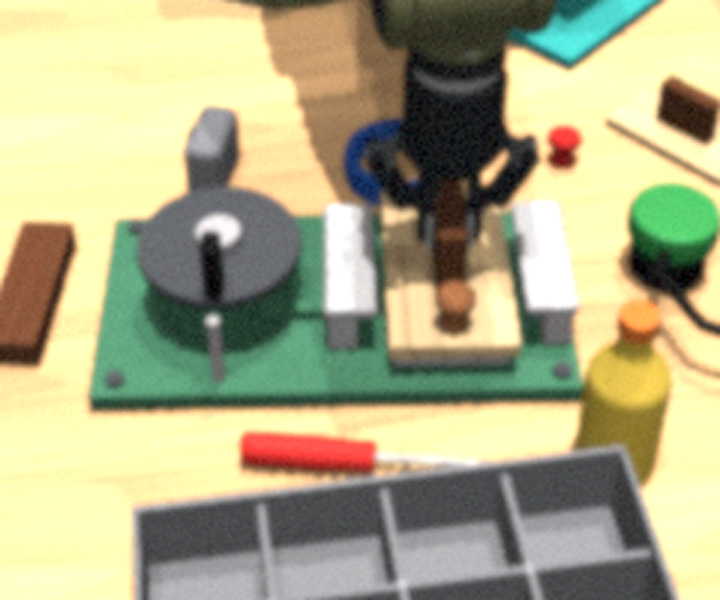

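The paddle (211,265) lines up with the pin (213,325). The board is clear of both jaws, and the fingers are on the fin (450,205). Next I lift gently.

Emit:
{"api": "jog_arm", "payload": {"dr": [[0,0,0],[0,0,0],[0,0,0],[0,0,0],[0,0,0],[0,0,0],[0,0,0],[0,0,0],[0,0,0],[0,0,0],[0,0,0],[0,0,0],[0,0,0],[0,0,0],[0,0,0],[0,0,0],[0,0,0],[0,0,0],[0,0,0],[0,0,0]], "slide": [[0,0,-0.05],[0,0,-0.1],[0,0,-0.15],[0,0,-0.15],[0,0,-0.2],[0,0,-0.2],[0,0,-0.2],[0,0,-0.2],[0,0,-0.2],[0,0,-0.2],[0,0,-0.2],[0,0,-0.2],[0,0,-0.2],[0,0,-0.2],[0,0,-0.2],[0,0,-0.2],[0,0,-0.2],[0,0,-0.2],[0,0,-0.2],[0,0,-0.2]], "gripper": [-1,-1,-1,-1,-1,-1,-1,-1,-1,-1,-1,-1,-1,-1,-1,-1,-1,-1,-1,-1]}}

```text
t: 16.5
tool_pos: [0.5734, 0.0659, 0.1884]
ee_rot: [-0.197, -3.135, 0.0]
force: [0.1, 0.5, -5.2]
grip_width: 0.0232
gripper_force: 59.0
```

Emit:
{"api": "jog_arm", "payload": {"dr": [[0,0,0],[0,0,0],[0,0,0],[0,0,0],[0,0,0],[0,0,0],[0,0,0],[0,0,0],[0,0,0],[0,0,0],[0,0,0],[0,0,0],[0,0,0],[0,0,0],[0,0,0],[0,0,0]], "slide": [[0,0,-0.2],[0,0,-0.2],[0,0,-0.15],[0,0,-0.1],[0,0,-0.05],[0,0,-0.03],[0,0,0],[0,0,0],[0,0,0],[0,0,0],[0,0,0],[0,0,0],[0,0,0],[0,0,0],[0,0,0],[0,0,0]], "gripper": [-1,-1,-1,-1,-1,-1,-1,-1,-1,-1,-1,-1,-1,-1,-1,-1]}}

```text
t: 17.83
tool_pos: [0.5734, 0.0659, 0.2097]
ee_rot: [0.197, 3.135, 0.0]
force: [-0.3, 0.1, -4.4]
grip_width: 0.0234
gripper_force: 59.0
```

```bash
python3 - <<'E'
from h import *
s,M=st()
f=grab_frame('scene')
for t in ['drying_board','knob_far','paddle']: print(t,[(np.round(d['location'],3).tolist(),round(d['score'],2)) for d in look_for(t,f)])
im=f['image'][130:330,200:440,::-1]
cv2.imwrite('pics/s5.png',cv2.resize(cv2.convertScaleAbs(im,alpha=1.6),None,fx=3,fy=3,interpolation=cv2.INTER_CUBIC))
E
```

```text
t 17.83 pos [0.5734 0.0659 0.2097] yaw_y 82.8 zax [ 0.  0. -1.] q [ 0.05  0.38  1.47  0.    1.3  -1.39] F [-0.3  0.1 -4.4] w 0.0234 gf 59.0
drying_board [([0.609, 0.054, 0.184], 0.93), ([0.408, 0.324, 0.01], 0.93), ([0.204, 0.288, 0.016], 0.61)]
knob_far [([0.764, 0.267, 0.029], 0.72), ([0.649, 0.058, 0.209], 0.62), ([0.416, 0.206, 0.03], 0.5)]
paddle [([0.567, -0.108, 0.086], 0.95), ([0.397, -0.109, 0.053], 0.28)]
```

View pics/s5.png

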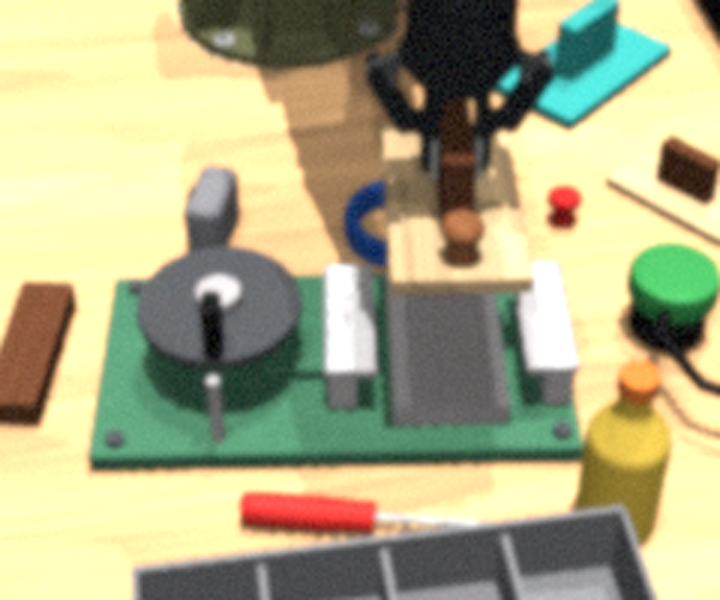

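The board is lifted and level, the far knob stands at (462,232), and the wheel is still at the pin. I'm handing the job in.

```bash
python3 -c "
from cell import close_job
print(close_job())"
```

```text
the job is handed in; nothing more can be done
None
```

I wound the handwheel open until the paddle lined up with the index pin, lifted the board by its fin about 13 cm off the vise bed, and handed the job in with it held level and steady; the far knob was seen standing, but the near one was hidden in the last picture.

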